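# Screw a serving board's foot out until the board stops rocking

## Robot

A 7-joint arm with a two-finger parallel gripper is mounted at the origin on the work surface. World frame = base frame: x ahead of the robot, y to its left, z up, the work surface at z = 0. Lengths are in mm, angles in rad, forces in N, time in s.
With the tool pointing down it reaches from about 400 to 850 mm from the base axis. Payload 10.4 kg.
Tool frame: the origin (TCP) lies midway between the tips of the shut fingers; the grasp point (between the pads) lies 19 mm behind it; z points along the fingers, y is the line along which they close (so a half turn about z gives the same grasp; the last joint's range is limited). The gripper opens to 87 mm and grips with 3 to 60 N. Pads are 19 mm wide; open, the fingers measure 117 mm over their backs; the gripper's body (75 mm by 190 mm) begins 51 mm behind the grasp point.
Start: joints at [-1.167, 0.332, -0.065, 1.46, 0.022, 1.35, -0.088], TCP at [258.715, 568.963, 222.576] pointing down, gripper open.
Joint ranges: [-2.6, 2.6], [-0.5, 2.12], [-1.47, 1.34], [0.16, 2.42], [-1.27, 4.41], [0.06, 2.06], [-2.6, 2.6]. Speed limits (rad/s): [2.22, 2.22, 2.79, 2.79, 3.14, 3.14, 3.14].

## Interface

Orientations are given as a 3x3 rotation matrix whose columns are the frame's x, y, z axes.
In Python, from station import robot gives the robot as it stands. The module is installed in compiled form; this text tells all that it offers.
- The arm moves only by the tool carry_out, never from a script. Its argument "plan" is text: rows parted by semicolons, each of 4 numbers parted by spaces: the shift along the world's x, y, z in cm, then the turn about the world's z in degrees. In form: dx dy dz twist; .... A call has 1 to 5 rows; each row is the pose to reach, as a shift and turn from the pose commanded when the call began; what a row does not reach only later rows make up. A row lasts 1/8 s, in which the tool goes at most 62.5 mm and 10.7 degrees, less where a joint would pass 70% of its speed; a pose out of reach is approached as far as the arm can. A call with a gripper value outside its range is refused whole. "hand" is the opening, from 0 (shut) to 1 (fully open), set as the call begins (left out, the last holds). The fingers move at their own pace and stop on an object; "squeeze" is the grip in N (left out, the last holds). Time passes only in rows, so rows that repeat a pose let the fingers close. It gives the time, the measured TCP pose, the force, the opening and the grip force at its end, in the units of the state.
- robot.state(): the state, without advancing time (a new reading comes with each control period).
- robot.get_image(name): name is "scene" or "top" or "wrist"; returns a dict with "color" (420x560x3 uint8, red, green, blue), "range_z" (420x560 float32, mm along the optical axis (not along the pixel's ray), 0 where there is no reading), "mtx" (3x3 intrinsics, pixels), "R" (3x3) and "t" (3): a world point X has camera coordinates R X + t; the wrist camera has in their place "hand_eye" (4x4, takes a point from camera to tool coordinates, whose origin is the TCP and whose axes are the flange's). Camera axes: x right, y down, z forward; pixel columns grow to the right and rows downward; lengths in mm; the calibration is good to about 2 mm. The wrist camera is an equidistant fisheye: a pixel r from the principal point sees the ray r / f radians off the axis. A picture is of the moment at which its call begins: read the wrist's pose just before it.
- robot.sign_off(): hands the job in; it is judged then, once.
The state is a dict: "time": time; "joint_pos": joint angles; "joint_velocities": joint speeds; "effort": joint torques, N m; "position": TCP position; "eef_rot": TCP orientation; "ft_force": force on the tool from outside, world axes, zero at the start; "wrist_torque": the same for the moment, N m; "width": finger opening in mm; "finger_force": force on a finger pad.
Only numpy, scipy, OpenCV 4.12 (cv2) and the standard library are available. Lean on these libraries where they do the work, as an engineer would, in place of code of your own. Each camera call takes 0.05 s, during which the arm holds its last target. There are 200 camera calls.

## Task

The acacia board on the counter leans and rocks because the foot under its knobbed corner is screwed up too short. Turn the knob until the board stands flat on all four feet, and let go of it; then press down firmly with closed fingers on the board's corner diagonally opposite the knob to check that nothing rocks (adjust and press again if it does), and take the hand away. Leave the jar, teacup, dispenser and rolling pin where they stand.

Things in the scene. Friction and masses are not known exactly. Their poses are not given: they have to be found in the camera images.
- board: square acacia board, 220 x 220 x 26 mm, loose, about 1.1 kg, on four rubber feet 85 mm by 85 mm from its centre. Origin at its centre, level with the fixed feet's undersides; top face 56 mm above that; x, y along its sides, z up. Knob and screw foot at the +x +y corner. At the start it leans on the short screw foot; if that is run out too far, it rocks about the knob's diagonal
- knob_grip (a point): steel wing knob on the screw: point on its axis, 9 mm below its top. Wing 66 mm long (point x), 16 mm thick (y), 34 mm tall, top 109 mm above the counter throughout (the foot below it stays down). Clockwise from above lengthens the foot, 2.55 mm per rad (16 mm a turn); it stays where left, friction 0.08 N m. Needs about 1.7 to 3.4 rad; stops 3.7 rad short of and 2.3 rad beyond flat
- foot_screw (a point): lowest point of the screw foot, under the knob: on the counter (height 0) from the start unless the corner across from it is pushed down
- foot_far (a point): lowest point of the fixed foot diagonally across from the knob (-x -y corner): 0 when on the counter, 4 to 9 mm up at the start. While the board leans on a short screw foot, the knob must still turn by this height / 2.55 mm, in rad, and the board's tilt is this height / 120 mm
- foot_side1 (a point): lowest point of the fixed foot at the +x -y corner: 0 when on the counter; it rises when the screw is run out too far, by 2.55 mm per rad (or the other side foot does)
- foot_side2 (a point): lowest point of the fixed foot at the -x +y corner: 0 when on the counter; see foot_side1
- far_corner (a point): point on the board's top face over the foot diagonally across from the knob (the -x -y corner), 56 mm above that foot's lowest point: where to press for the check. If the screw foot is still short, about 4 N here rocks the board over; pressing with 6 to 20 N is a fair check
- jar: glass jar with a wire clip-on lid, 88 mm wide, 126 mm tall; origin at the centre of its underside. Leave alone
- teacup: white ceramic teacup with a handle, 84 mm wide, 70 mm tall; origin at the centre of its underside. Leave alone
- dispenser: clear plastic pump dispenser with a white pump head, 66 mm wide, 174 mm tall; origin at the centre of its underside. Leave alone
- rolling_pin: steel rolling pin lying beyond the board, 380 mm long with its handles (its x), 44 mm thick; origin under its middle. Leave alone

How it is judged (in metres and radians):
On the way, in this order (a step that is already met when the one before it is completed fails the run):
1. the board stands with all four feet within 2 mm of the counter, the knob let go (height (world z) of each of foot_screw, foot_far, foot_side1, foot_side2 below 0.002 m and linear speed of board below 0.01 m/s and angular speed of board below 0.05 rad/s and contact force between the fingers and board below 0.1 N), for 0.3 s.
2. the corner opposite the knob is pressed down with more than 5 N, and all four feet stay within 2 mm of the counter (height (world z) of each of foot_screw, foot_far, foot_side1, foot_side2 below 0.002 m and contact force between the fingers and board above 5 N and horizontal distance between the grasp point and far_corner below 0.045 m), for 0.15 s.
At the end, for the whole second after the job is handed in: the board rests on the counter with the lowest points of all four feet less than 2 mm above it, at rest and let go (height (world z) of each of foot_screw, foot_far, foot_side1, foot_side2 below 0.002 m and linear speed of board below 0.01 m/s and angular speed of board below 0.05 rad/s and angle between board's own z axis and vertical below 0.03 rad); the robot touches nothing.
It fails at once if the jar is moved by more than 30 mm (distance of jar from where it was at the start of the episode above 0.03 m).
It fails at once if the teacup is moved by more than 30 mm (distance of teacup from where it was at the start of the episode above 0.03 m).
It fails at once if the dispenser is moved by more than 30 mm (distance of dispenser from where it was at the start of the episode above 0.03 m).
It fails at once if the rolling pin is moved by more than 30 mm (distance of rolling_pin from where it was at the start of the episode above 0.03 m).
It also fails if it takes over 58 s, if anything falls off the work surface, if the arm or the gripper's body presses on something with over 40 N, if the wrist force passes 120 N, or if a joint passes its speed limit or range.

## Working session

There is one attempt and no reset: what is moved stays moved. The work goes in short steps, Python scripts to look and compute and a tool call to move; the robot and the scene stay as the last step left them, time stands still between calls to the robot, and variables do not carry over. Pictures are saved under pics/ and viewed, at most 10 in all, crops included, and the job is handed in when it is done.

Besides the shell and the picture viewer there is one more tool, called after "Emit:" as a command line: name --argument value ..., lists and objects as JSON in quotes. carry_out: Moves the arm, as the interface text tells. Its arguments: {"type":"object","properties":{"plan":{"type":"string"},"hand":{"type":"number"},"squeeze":{"type":"number"}},"required":["plan"]}

```bash
mkdir -p pics; cat > h.py <<'E'
import numpy as np, cv2
from station import robot
def pts(im):
    z=im["range_z"];K=im["mtx"];v,u=np.mgrid[:z.shape[0],:z.shape[1]]
    c=np.stack([(u-K[0,2])/K[0,0]*z,(v-K[1,2])/K[1,1]*z,z],-1)
    return (c-im["t"])@im["R"]
E
python3 - <<'E'
from h import *
s=robot.state();print({k:np.round(v,3) for k,v in s.items()})
for n in("scene","top"):
    im=robot.get_image(n);np.savez(n+"0.npz",**im)
    cv2.imwrite(f"pics/{n}0.png",im["color"][...,::-1]);P=pts(im)
    print(n,(im["range_z"]>0).mean(),-im["R"].T@im["t"],im["mtx"].round(1).tolist())
E
```

```text
{'time': np.float64(0.0), 'joint_pos': array([-1.167,  0.333, -0.065,  1.461,  0.022,  1.35 , -0.088]), 'joint_velocities': array([ 0.001, -0.   ,  0.   ,  0.001,  0.001,  0.   , -0.001]), 'effort': array([-1.0000e-03, -6.2324e+01,  2.4000e-02, -3.8990e+01, -6.1000e-02,
        4.0000e-02,  0.0000e+00]), 'position': array([258.561, 568.567, 221.74 ]), 'eef_rot': array([[-0.91 ,  0.414, -0.001],
       [ 0.414,  0.91 , -0.001],
       [-0.   , -0.001, -1.   ]]), 'ft_force': array([-0.076, -0.377, -0.142]), 'wrist_torque': array([-0.014,  0.02 ,  0.007]), 'finger_force': np.float64(0.0), 'width': np.float64(86.795)}
scene 0.9958630952380952 [1188.88958227 -936.40923661  785.3442713 ] [[463.5, 0.0, 283.3], [0.0, 463.5, 202.3], [0.0, 0.0, 1.0]]
top 0.9959013605442177 [ 443.2155254   -20.22200728 1243.42558891] [[418.0, 0.0, 284.4], [0.0, 418.0, 207.8], [0.0, 0.0, 1.0]]
```

View pics/top0.png

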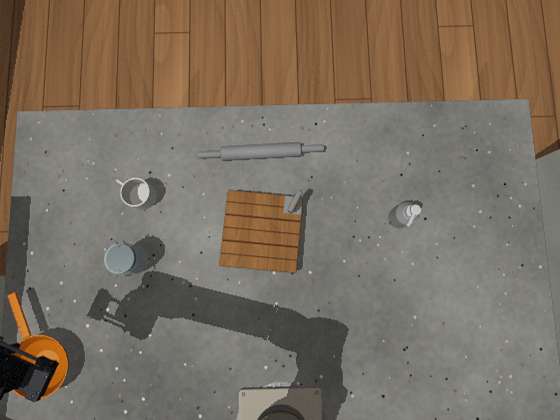

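View pics/scene0.png

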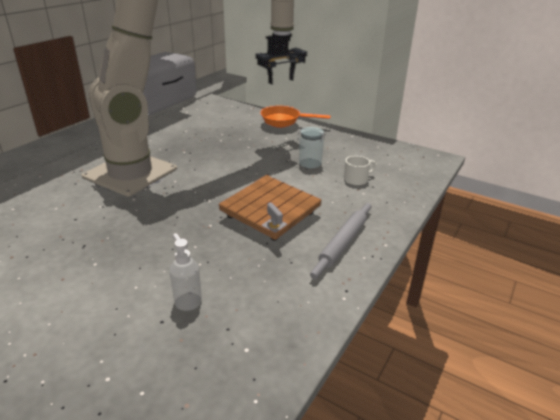

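The top view shows the board at about (261,231) with its knob at (295,201). The rolling pin is at (262,151), the jar at (120,258), the cup at (135,192) and the dispenser at (408,213). The arm is off to the left. Next I measure the board and the knob.

```bash
cat > meas.py <<'E'
from h import *
def board(im):
    P=pts(im);hsv=cv2.cvtColor(im["color"],cv2.COLOR_RGB2HSV)
    X,Y,Z=P[...,0],P[...,1],P[...,2]
    roi=(X>380)&(X<700)&(Y>-160)&(Y<210)
    m=roi&(Z>48)&(Z<74)&(hsv[...,1]>70)&(im["range_z"]>0)
    m=cv2.morphologyEx(m.astype(np.uint8),cv2.MORPH_OPEN,np.ones((3,3)))
    n,l,st,_=cv2.connectedComponentsWithStats(m);k=1+np.argmax(st[1:,4]);m=l==k
    Q=P[m];A=np.c_[Q[:,:2],np.ones(len(Q))];c=np.linalg.lstsq(A,Q[:,2],rcond=None)[0]
    r=Q[:,2]-A@c
    hull=cv2.convexHull(Q[:,:2].astype(np.float32))
    rect=cv2.minAreaRect(hull)
    K=P[roi&(Z>85)&(Z<125)]
    return Q,c,r.std(),rect,K
if __name__=="__main__":
    for n in("top","scene"):
        im=dict(np.load(n+"0.npz"));Q,c,sd,rect,K=board(im)
        print(n,len(Q),"plane",c,"sd",sd,"rect",rect,cv2.boxPoints(rect).round(1).tolist())
        print(" tilt",np.hypot(*c[:2]),"dir deg",np.degrees(np.arctan2(-c[1],-c[0])))
        T=K[K[:,2]>103];print(" knob n",len(K),len(T),"z",np.percentile(K[:,2],[5,50,95]),
          "rect",cv2.minAreaRect(T[:,:2].astype(np.float32)),"mean",T.mean(0))
        P=pts(im)
        for nm,lo,hi in(("jar",(300,100),(600,480)),("pin",(640,-200),(800,260)),("disp",(400,-500),(650,-300))):
            s=(P[...,0]>lo[0])&(P[...,0]<hi[0])&(P[...,1]>lo[1])&(P[...,1]<hi[1])&(P[...,2]>25)
            q=P[s]; 
            if nm=="jar": q=q[(q[:,1]>190)]
            print(nm,q.min(0).round(),q.max(0).round())
E
python3 meas.py
```

```text
top 5493 plane [-1.93273735e-02  2.78003850e-02  6.59406958e+01] sd 2.3216380421466134 rect ((558.7483520507812, 41.82207489013672), (219.66477966308594, 219.7557373046875), 83.28706359863281) [[436.79998779296875, -54.400001525878906], [655.0, -80.0999984741211], [680.7000122070312, 138.10000610351562], [462.5, 163.6999969482422]]
 tilt 0.033858658751685256 dir deg -55.19221497721093
 knob n 143 131 z [ 98.5910481  108.61941498 113.12985896] rect ((633.71875, -54.52739715576172), (15.692182540893555, 64.6249771118164), 60.11246109008789) mean [633.29040147 -54.34069844 108.76418591]
jar [441. 373.  25.] [535. 456. 134.]
pin [ 640. -146.   25.] [800. 228. 115.]
disp [ 551. -395.   26.] [ 621. -332.  180.]
scene 2703 plane [-2.26198321e-02  2.96353983e-02  6.66774466e+01] sd 1.7729928397106838 rect ((558.9161376953125, 41.41442108154297), (226.12637329101562, 220.95083618164062), 83.47624206542969) [[436.29998779296875, -58.400001525878906], [655.7999877929688, -83.5], [681.5, 141.1999969482422], [462.0, 166.3000030517578]]
 tilt 0.03728154550661292 dir deg -52.64656558792
 knob n 172 87 z [ 87.54088673 103.19924701 109.95244813] rect ((633.2999267578125, -57.629520416259766), (15.645085334777832, 66.89442443847656), 62.43660354614258) mean [635.2138848  -58.92788307 107.3261797 ]
jar [438. 367.  25.] [534. 457. 130.]
pin [ 640. -150.   25.] [800. 227. 110.]
disp [ 552. -400.   25.] [ 625. -337.  176.]
```

Emit:
carry_out --plan "3 -5 0 -1; 6 -10 0 -2; 9 -15 0 -3; 12 -20 0 -4; 15 -25 0 -4.5" --hand 1

```text
time: 0.72
position: [409.3, 317.1, 222.4]
eef_rot: [[-0.875, 0.484, -0.0], [0.484, 0.875, 0.0], [0.0, -0.0, -1.0]]
ft_force: [0.7, -0.7, -0.2]
width: 87.0
finger_force: 0.0
```

Emit:
carry_out --plan "3 -5 0 0; 6 -10 0 0; 9 -15 0 0; 12 -20 0 0; 15 -25 0 0"

```text
time: 1.35
position: [559.3, 67.3, 222.5]
eef_rot: [[-0.875, 0.484, -0.0], [0.484, 0.875, 0.0], [0.0, 0.0, -1.0]]
ft_force: [0.4, 1.1, 0.2]
width: 87.3
finger_force: 0.0
```

Emit:
carry_out --plan "3 -5 0 0; 6 -10 0 0; 7.5 -12.4 0 0; 7.5 -12.4 0 0; 7.5 -12.4 0 0"

```text
time: 1.98
position: [633.4, -53.8, 222.1]
eef_rot: [[-0.876, 0.483, -0.001], [0.483, 0.876, 0.001], [0.001, 0.0, -1.0]]
ft_force: [-0.3, 0.5, 0.3]
width: 87.1
finger_force: 0.0
```

```bash
python3 - <<'E'
from h import *
s=robot.state();im=robot.get_image("wrist");print(s["time"],s["position"],s["eef_rot"].round(3).tolist(),s["joint_pos"],s["ft_force"])
np.savez("w1.npz",**im,pos=s["position"],rot=s["eef_rot"]);print(im["mtx"],im["hand_eye"].round(3))
cv2.imwrite("pics/w1.png",im["color"][...,::-1])
E
```

```text
1.975 [633.36222236 -53.80308409 222.1377114 ] [[-0.876, 0.483, -0.001], [0.483, 0.876, 0.001], [0.001, 0.0, -1.0]] [-0.31892786  0.37113483  0.4385723   1.45246203 -0.15903003  1.35399866
  1.19429551] [-0.26235859  0.46854685  0.254869  ]
[[325.1922621    0.         279.51198201]
 [  0.         325.1922621  211.60080853]
 [  0.           0.           1.        ]] [[ 1.0000e-03 -9.6200e-01 -2.7300e-01  7.4426e+01]
 [ 1.0000e+00  1.0000e-03  0.0000e+00 -6.1900e-01]
 [ 0.0000e+00 -2.7300e-01  9.6200e-01 -1.6286e+02]
 [ 0.0000e+00  0.0000e+00  0.0000e+00  1.0000e+00]]
```

View pics/w1.png

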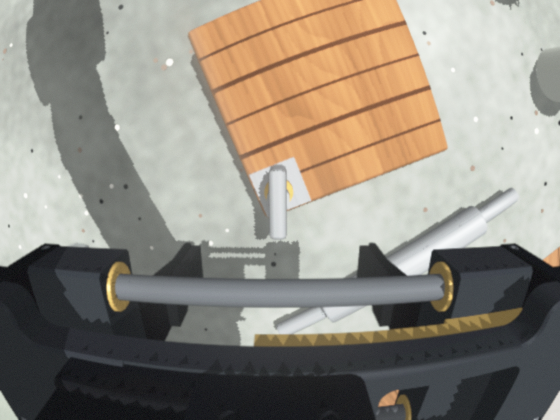

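The wrist view shows the wing from (278,165) to (279,238), lying between the fingers and parallel to the pads. I'll turn these pixels into a position and yaw.

```bash
python3 - <<'E'
from h import *
d=np.load("w1.npz");K=d["mtx"];H=d["hand_eye"]
def ray(u,v,z):
    a=np.array([(u-K[0,2]),(v-K[1,2])]);r=np.hypot(*a);th=r/K[0,0]
    c=np.r_[np.sin(th)*a/r,np.cos(th)]
    w=d["rot"]@(H[:3,:3]@c);o=d["rot"]@H[:3,3]+d["pos"]
    return o+w*(z-o[2])/w[2]
g=d["color"].astype(int)
m=np.zeros(g.shape[:2],np.uint8);hs=cv2.cvtColor(d["color"],cv2.COLOR_RGB2HSV)
# range along axis -> height
v,u=np.mgrid[:420,:560];x=u-K[0,2];y=v-K[1,2];r=np.hypot(x,y)+1e-9;th=r/K[0,0]
z=d["range_z"];C=np.stack([np.tan(th)*x/r*z,np.tan(th)*y/r*z,z],-1)
W=(C@H[:3,:3].T+H[:3,3])@d["rot"].T+d["pos"]
m=(W[...,2]>100)&(W[...,2]<120)&(abs(u-279)<40)&(v>140)&(v<260)
q=np.array([ray(a,b,109)[:2] for b,a in np.argwhere(m)],np.float32)
print(m.sum(),cv2.minAreaRect(q),q.mean(0),np.median(W[m][:,2]))
vx,vy,_,_=cv2.fitLine(q,cv2.DIST_L2,0,.01,.01).ravel();print("long axis deg",np.degrees(np.arctan2(vy,vx)))
b=(abs(W[...,2]-58)<14)&(hs[...,1]>70)&(v<230)
Q=W[b];A=np.c_[Q[:,:2],np.ones(len(Q))];c=np.linalg.lstsq(A,Q[:,2],rcond=None)[0];print("plane",c,np.hypot(*c[:2]),cv2.minAreaRect(Q[:,:2].astype(np.float32)))
E
```

```text
1270 ((629.2472534179688, -54.571533203125), (15.580374717712402, 65.40679168701172), 61.455291748046875) [628.89886 -54.12725] 108.62518999223434
long axis deg -28.442778
plane [-2.21522203e-02  2.85433998e-02  6.75059971e+01] 0.036130963702489916 ((555.275390625, 40.112327575683594), (218.81898498535156, 218.9250946044922), 83.25194549560547)
```

Emit:
carry_out --plan "-0.2 0 -5 0; -0.2 0 -10 0; -0.2 0 -13 0; -0.2 0 -14.2 0; -0.2 0 -14.2 0" --hand 1

```text
time: 2.65
position: [631.7, -54.2, 80.8]
eef_rot: [[-0.876, 0.483, -0.0], [0.483, 0.876, 0.0], [0.0, 0.0, -1.0]]
ft_force: [-0.4, -0.4, 0.6]
width: 87.2
finger_force: 0.0
```

Emit:
carry_out --plan "0 0 0 0; 0 0 0 0; 0 0 0 0; 0 0 0 0; 0 0 0 0" --hand 0 --squeeze 30

```text
time: 3.28
position: [631.7, -55.1, 80.6]
eef_rot: [[-0.875, 0.484, 0.0], [0.484, 0.875, 0.0], [-0.0, 0.0, -1.0]]
ft_force: [0.0, -0.9, -0.1]
width: 44.8
finger_force: 0.0
```

Emit:
carry_out --plan "0 0 0 0; 0 0 0 0; 0 0 0 0; 0 0 0 0; 0 0 0 0"

```text
time: 3.9
position: [632.1, -55.2, 81.4]
eef_rot: [[-0.875, 0.484, 0.001], [0.484, 0.875, 0.0], [-0.001, 0.001, -1.0]]
ft_force: [-2.1, 0.3, 5.2]
width: 15.8
finger_force: 50.9
```

Emit:
carry_out --plan "0 0 0 0; 0 0 0 0; 0 0 0 0"

```text
time: 4.28
position: [632.1, -55.2, 81.4]
eef_rot: [[-0.875, 0.484, 0.001], [0.484, 0.875, 0.0], [-0.001, 0.001, -1.0]]
ft_force: [-2.4, -0.0, 5.8]
width: 15.8
finger_force: 50.9
```

Emit:
carry_out --plan "0 0 0 -8; 0 0 0 -16; 0 0 0 -24; 0 0 0 -32; 0 0 0 -40"

```text
time: 4.9
position: [631.2, -56.0, 81.4]
eef_rot: [[-0.354, 0.935, -0.001], [0.935, 0.354, -0.001], [-0.0, -0.001, -1.0]]
ft_force: [-5.2, -1.9, 9.5]
width: 16.1
finger_force: 48.8
```

Emit:
carry_out --plan "0 0 0 -8; 0 0 0 -16; 0 0 0 -24; 0 0 0 -32; 0 0 0 -40"

```text
time: 5.52
position: [630.4, -55.6, 81.4]
eef_rot: [[0.329, 0.944, -0.003], [0.944, -0.329, 0.0], [-0.001, -0.003, -1.0]]
ft_force: [-9.8, 0.2, 13.0]
width: 15.6
finger_force: 46.0
```

Emit:
carry_out --plan "0 0 0 -8; 0 0 0 -16; 0 0 0 -20; 0 0 0 -20"

```text
time: 6.02
position: [630.3, -55.0, 81.5]
eef_rot: [[0.63, 0.777, -0.003], [0.777, -0.63, 0.001], [-0.001, -0.003, -1.0]]
ft_force: [-11.4, 1.9, 16.7]
width: 15.6
finger_force: 43.7
```

```bash
cat > look.py <<'E'
from meas import *
import sys
s=robot.state();print(s["time"],s["position"].round(1),s["ft_force"].round(1),"yaw y",np.degrees(np.arctan2(s["eef_rot"][1,1],s["eef_rot"][0,1])).round(1))
b=s["position"][:2]; 
for n in("top","scene"):
    im=robot.get_image(n);np.savez(n+"1.npz",**im)
    Q,c,sd,rect,K=board(im);print(n,len(Q),c.round(4),"sd",sd.round(2),"tilt",np.hypot(*c[:2]).round(4),np.round(rect[0],1),np.round(rect[1],1),rect[2])
    if len(sys.argv)>1: cv2.imwrite(f"pics/{n}_{sys.argv[1]}.png",im["color"][...,::-1])
E
python3 look.py a
```

```text
6.025 [630.3 -55.   81.5] [-11.4   1.9  16.7] yaw y -39.0
top 2196 [-4.80000e-03 -2.70000e-03  5.96208e+01] sd 2.36 tilt 0.0055 [565.4 100.8] [104.6 220.4] 81.07351684570312
scene 1067 [1.90000e-03 1.33000e-02 5.43996e+01] sd 1.84 tilt 0.0134 [528.   13.4] [165.8 168.1] 83.07597351074219
```

View pics/scene_a.png

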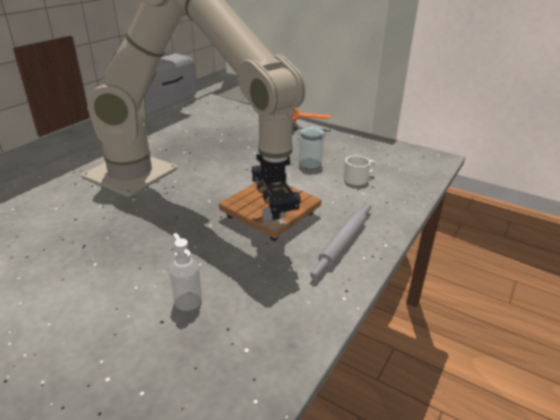

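The gripper still holds the knob at about (275,200) in the scene view, and it hides part of the board. I'll release the knob, lift clear and measure the board again.

Emit:
carry_out --plan "0 0 0 0; 0 0 0 0; 0 0 0 0; 0 0 0 0; 0 0 0 0" --hand 0.7

```text
time: 6.75
position: [631.5, -54.7, 80.3]
eef_rot: [[0.628, 0.778, -0.001], [0.778, -0.628, 0.0], [-0.0, -0.001, -1.0]]
ft_force: [-0.3, -0.1, 0.8]
width: 56.5
finger_force: 0.0
```

Emit:
carry_out --plan "0 0 2 0; 0 0 6 0; 0 0 12 0; 0 0 14 0; 0 0 14 0"

```text
time: 7.38
position: [632.5, -55.3, 222.8]
eef_rot: [[0.629, 0.778, 0.003], [0.778, -0.629, 0.0], [0.002, 0.002, -1.0]]
ft_force: [0.1, -0.1, -0.4]
width: 61.1
finger_force: 0.0
```

```bash
cat > wl.py <<'E'
from h import *
s=robot.state();d=robot.get_image("wrist");K=d["mtx"];H=d["hand_eye"]
v,u=np.mgrid[:420,:560];x=u-K[0,2];y=v-K[1,2];r=np.hypot(x,y)+1e-9;th=r/K[0,0]
z=d["range_z"];C=np.stack([np.tan(th)*x/r*z,np.tan(th)*y/r*z,z],-1)
W=(C@H[:3,:3].T+H[:3,3])@s["eef_rot"].T+s["position"]
hs=cv2.cvtColor(d["color"],cv2.COLOR_RGB2HSV)
X,Y,Z=W[...,0],W[...,1],W[...,2]
b=(abs(Z-58)<14)&(hs[...,1]>70)&(v<230)&(X<690)&(X>420)&(Y>-100)&(Y<180)
Q=W[b];A=np.c_[Q[:,:2],np.ones(len(Q))];c=np.linalg.lstsq(A,Q[:,2],rcond=None)[0]
print("wrist",b.sum(),"plane",c,np.hypot(*c[:2]),(Q[:,2]-A@c).std(),cv2.minAreaRect(Q[:,:2].astype(np.float32)))
# counter as a reference for camera tilt
g=(abs(Z)<12)&(hs[...,1]<40)&(v<230)
Q=W[g];A=np.c_[Q[:,:2],np.ones(len(Q))];e=np.linalg.lstsq(A,Q[:,2],rcond=None)[0];print("counter",e,"diff",np.hypot(*(c-e)[:2]))
cv2.imwrite("pics/wl%.0f.png"%(s["time"]*100),d["color"][...,::-1])
E
python3 look.py; python3 wl.py
python3 - <<'E'
from meas import *
for n in("top","scene"):
  for k in"01":
    im=dict(np.load(n+k+".npz"));c=board(im)[1];P=pts(im);Z=P[...,2];hs=cv2.cvtColor(im["color"],cv2.COLOR_RGB2HSV)
    g=(abs(Z)<12)&(hs[...,1]<40)&(P[...,0]>350)&(P[...,0]<750)&(abs(P[...,1]-40)<250)
    Q=P[g];A=np.c_[Q[:,:2],np.ones(len(Q))];e=np.linalg.lstsq(A,Q[:,2],rcond=None)[0];f=c-e
    # height of plane above counter at far corner and at knob, sides
    print(n,k,e.round(4),"diff",np.hypot(*f[:2]).round(4),[(f@[x,y,1]).round(1) for x,y in((484.3,136),(633,-53),(464+3,-30),(653,114))])
E
```

```text
7.375 [632.5 -55.3 222.8] [ 0.1 -0.1 -0.4] yaw y -39.0
top 2152 [ 1.00000e-04 -3.90000e-03  5.66129e+01] sd 2.33 tilt 0.0039 [566.2 103.8] [ 96.  220.1] 82.16315460205078
scene 2522 [-2.70000e-03  3.60000e-03  5.65119e+01] sd 1.86 tilt 0.0045 [557.7  39.7] [224.6 222.4] 81.64604949951172
wrist 28944 plane [-1.64136400e-03 -6.00530399e-04  5.73491350e+01] 0.001747773594737948 0.98441273382141 ((555.6381225585938, 40.102210998535156), (218.18045043945312, 219.17449951171875), 82.82115936279297)
counter [ 4.59211830e-04 -1.78890284e-04  3.85571798e-01] diff 0.002142475017738898
top 0 [ 0.0012 -0.0002 -0.0905] diff 0.0347 [np.float64(59.9), np.float64(51.6), np.float64(55.6), np.float64(55.8)]
top 1 [ 0.0015 -0.0005 -0.2475] diff 0.0037 [np.float64(55.7), np.float64(56.1), np.float64(56.3), np.float64(55.5)]
scene 0 [-0.0005 -0.0007 -0.0353] diff 0.0376 [np.float64(60.1), np.float64(51.1), np.float64(55.5), np.float64(55.7)]
scene 1 [-0.0005 -0.0008 -0.0007] diff 0.0049 [np.float64(56.0), np.float64(54.9), np.float64(55.4), np.float64(55.6)]
```

All three cameras agree that the board is now flat: the top face sits about 56 mm above the counter at every corner. I'll shut the fingers and move over the far corner.

Emit:
carry_out --plan "-3 3.8 0 0; -6 7.6 0 0; -9 11.4 0 0; -12 15.2 0 0; -14.8 19 0 0" --hand 0

```text
time: 8.15
position: [481.8, 136.1, 219.4]
eef_rot: [[0.628, 0.778, -0.002], [0.778, -0.628, -0.001], [-0.002, -0.001, -1.0]]
ft_force: [1.0, 0.4, -0.4]
width: 19.0
finger_force: 0.0
```

Emit:
carry_out --plan "0 0 -4 0; 0 0 -8 0; 0 0 -12 0; 0 0 -14 0; 0 0 -15 0"

```text
time: 8.78
position: [482.4, 134.3, 68.7]
eef_rot: [[0.629, 0.778, -0.003], [0.778, -0.629, -0.002], [-0.003, -0.001, -1.0]]
ft_force: [-0.1, -0.6, -0.3]
width: 0.1
finger_force: 0.0
```

Emit:
carry_out --plan "0 0 -0.4 0; 0 0 -0.8 0; 0 0 -1.1 0; 0 0 -1.3 0; 0 0 -1.3 0"

```text
time: 9.4
position: [483.7, 135.0, 57.6]
eef_rot: [[0.629, 0.778, 0.0], [0.778, -0.629, 0.0], [0.0, 0.0, -1.0]]
ft_force: [0.6, -0.3, -0.6]
width: 0.6
finger_force: 0.0
```

Emit:
carry_out --plan "0 0 -0.1 0; 0 0 -0.15 0; 0 0 -0.2 0; 0 0 -0.25 0; 0 0 -0.25 0"

```text
time: 10.02
position: [483.8, 135.1, 56.0]
eef_rot: [[0.629, 0.778, -0.0], [0.778, -0.629, 0.001], [0.0, -0.001, -1.0]]
ft_force: [-6.1, -1.6, 15.4]
width: 0.4
finger_force: 7.6
```

Emit:
carry_out --plan "0 0 0 0; 0 0 0 0; 0 0 0 0"

```text
time: 10.4
position: [483.8, 135.1, 56.0]
eef_rot: [[0.629, 0.778, -0.0], [0.778, -0.629, 0.001], [0.0, -0.001, -1.0]]
ft_force: [-6.7, -1.2, 15.3]
width: 0.6
finger_force: 7.5
```

```bash
python3 look.py; python3 wl.py
```

```text
10.4 [483.8 135.1  56. ] [-6.7 -1.2 15.3] yaw y -39.0
top 4361 [ 2.80000e-03 -1.30000e-03  5.46626e+01] sd 2.36 tilt 0.0031 [558.1  42.2] [220.1 219.5] 82.80196380615234
scene 2429 [-2.00000e-03  1.50000e-03  5.61734e+01] sd 1.82 tilt 0.0025 [558.   39.9] [222.4 222.2] 82.89884185791016
wrist 29104 plane [-1.66690233e-03 -2.21592980e-02  5.94519473e+01] 0.022221904731608913 1.682975621741128 ((593.7925415039062, 132.54559326171875), (105.3002700805664, 227.00672912597656), 51.17885971069336)
counter [6.99213551e-04 1.51792374e-04 2.90717573e-01] diff 0.02243620415063755
```

The press reads 15 N at z 56.0 and the board stays flat. I'll take the hand away.

Emit:
carry_out --plan "0 0 1 0; 0 0 5 0; 0 0 10 0; 0 0 15 0; 0 0 17 0"

```text
time: 11.18
position: [484.8, 135.0, 228.2]
eef_rot: [[0.629, 0.777, 0.003], [0.777, -0.629, 0.002], [0.004, 0.001, -1.0]]
ft_force: [0.2, -0.0, -0.5]
width: 0.5
finger_force: 0.0
```

Emit:
carry_out --plan "-2 5 0 0; -3 10 0 0; -3 10 0 0; -3 10 0 0"

```text
time: 11.68
position: [454.0, 234.3, 225.2]
eef_rot: [[0.629, 0.777, 0.0], [0.777, -0.629, -0.001], [-0.0, 0.001, -1.0]]
ft_force: [0.8, -0.8, -0.1]
width: 0.5
finger_force: 0.0
```

```bash
python3 look.py end; python3 wl.py
```

```text
11.675 [454.  234.3 225.2] [ 0.8 -0.8 -0.1] yaw y -39.0
top 5513 [1.60000e-03 1.00000e-04 5.53832e+01] sd 2.32 tilt 0.0016 [558.3  42. ] [220.1 219.9] 82.624755859375
scene 2458 [-3.70000e-03  3.50000e-03  5.71083e+01] sd 1.81 tilt 0.0051 [558.4  39.2] [222.8 221.5] 83.36754608154297
wrist 8036 plane [-2.52378683e-03 -2.54113513e-02  6.03317582e+01] 0.025536371580888166 2.086267175952794 ((599.5632934570312, 127.97027587890625), (106.15817260742188, 239.631591796875), 50.91493225097656)
counter [ 4.87146988e-04 -2.91455367e-04  5.69148319e-01] diff 0.025299701437792463
```

View pics/scene_end.png

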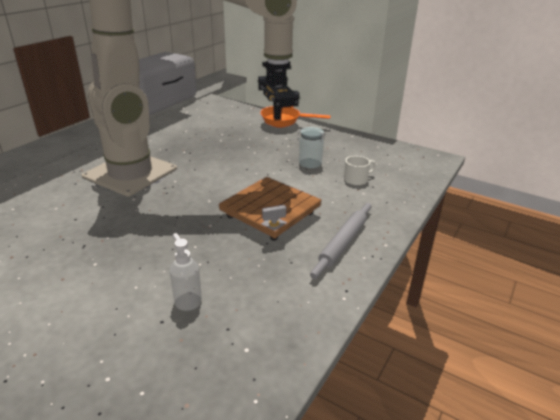

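The board sits flat at about (270,207), the knob has turned at (275,213), the hand is clear at (278,100), and the other objects have not moved.

```bash
python3 -c "
from station import robot
print(robot.sign_off())"
```

```text
the job is handed in; nothing more can be done
None
```

The job is handed in: I turned the knob 100° clockwise and let go, the board measured flat and stayed flat under a 15 N press on the far corner, and the hand ended clear of everything; sign-off returned no verdict.

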